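Put the clean barista ware away

TASK

Put the clean coffee ware away where each kind belongs: the two espresso cups in the wooden two-bay tray, one cup to a bay, the milk jug in the round steel tray, and the tamper, base down, in the square rubber seat. Everything must end up standing upright, flat on the floor of its place; set things down gently rather than dropping them, and leave the sugar jar and the bean tin where they stand.

Things in the scene. Friction and masses are not known exactly. Their poses are not given: they have to be found in the camera images.
- cup_a: one of two identical white ceramic espresso cups without handles, standing upright and open at the top: 64 mm across from 18 mm above its foot up to the rim (straight sides, good to grip), foot 50 mm across, 58 mm tall, wall 4 mm, about 120 g. Origin at the centre of its underside, z up its axis. The cups are interchangeable.
- cup_b: the other espresso cup, identical to cup_a; origin at the centre of its underside, z up.
- jug: small steel milk jug, upright, open on top, 74 mm tall, about 160 g: round straight belly 60 mm across up to 46 mm (grip here along its own x, clear of the handle), waist 52 mm, rim 58 mm. Wire handle on its own +y side, to 53 mm from the axis, 21 to 65 mm up; small lip on the -y side, to 37 mm from the axis. Origin at the centre of its underside, z up.
- tamper: coffee tamper standing on its flat round steel base: base 58 mm across and 18 mm tall, thin neck, then a dark wooden round handle 34 mm across with straight sides from 46 to 84 mm up, rounded top at 94 mm; about 350 g. Round about its axis. Origin at the centre of its underside, z up.
- cup_tray: wooden tray fixed to the table, 96 mm (its own x) by 188 mm (its own y) and 18 mm tall, walls 4 mm, floor 4 mm thick, open above, with one dividing wall 4 mm thick across the middle, no taller than the outer walls: two square bays 88 mm wide inside, their centres at y = +46 mm and y = -46 mm. Origin at the centre of its underside, z up.
- jug_tray: low round dark steel drip tray fixed to the table, 96 mm across outside and 14 mm tall, wall 4 mm (about 88 mm across inside), floor 4 mm thick, open above. Origin at the centre of its underside, z up.
- tamper_seat: square black rubber tamper seat fixed to the table: a low open box 90 mm square outside and 18 mm tall, walls 4 mm (82 mm square inside), floor 4 mm thick. Origin at the centre of its underside, x and y along its sides, z up.
- sugar_jar: bystander: amber glass sugar jar with a steel lid, 60 mm across, 75 mm tall, loose; leave it alone. Origin at the centre of its underside.
- bean_tin: bystander: closed blue bean tin with a paper label, 66 mm across, 85 mm tall, loose; leave it alone. Origin at the centre of its underside.
Not all that is in view belongs to the job. Leave any pink or red look-alike of the cup_b alone.

How it is judged:
At the end, for the whole second after the job is handed in: Cups in the two bays (within 22 mm of the tray's long centre line), jug within 18 mm of the round tray's centre, tamper within 18 mm each way of the seat's centre; each upright (tilt under 0.1 rad), underside under 9 mm above that of its place, released and at rest (0.02 m/s) (x of cup_a in the frame of cup_tray between -0.022 and 0.022 m and y of cup_a in the frame of cup_tray between -0.064 and 0.064 m and z of each of cup_a, cup_b in the frame of cup_tray below 0.009 m and angle between each of cup_a, cup_b, jug, tamper's own z axis and vertical below 0.1 rad and linear speed of each of cup_a, cup_b, jug, tamper below 0.02 m/s and angular speed of each of cup_a, cup_b, jug, tamper below 0.2 rad/s and x of cup_b in the frame of cup_tray between -0.022 and 0.022 m and y of cup_b in the frame of cup_tray between -0.064 and 0.064 m and horizontal distance between jug and jug_tray below 0.018 m and z of jug in the frame of jug_tray below 0.009 m and x of tamper in the frame of tamper_seat between -0.018 and 0.018 m and y of tamper in the frame of tamper_seat between -0.018 and 0.018 m and z of tamper in the frame of tamper_seat below 0.009 m); the robot touches nothing.
It fails at once if a thing is dropped into its place (it moves faster than 0.7 m/s within the last 35 mm above it) ((horizontal distance between cup_a and cup_tray below 0.12 m and z of cup_a in the frame of cup_tray below 0.035 m and linear speed of cup_a above 0.7 m/s) or (horizontal distance between cup_b and cup_tray below 0.12 m and z of cup_b in the frame of cup_tray below 0.035 m and linear speed of cup_b above 0.7 m/s) or (horizontal distance between jug and jug_tray below 0.12 m and z of jug in the frame of jug_tray below 0.035 m and linear speed of jug above 0.7 m/s) or (horizontal distance between tamper and tamper_seat below 0.12 m and z of tamper in the frame of tamper_seat below 0.035 m and linear speed of tamper above 0.7 m/s)).
It fails at once if the sugar jar or the bean tin is pushed more than 30 mm from its place or tipped over (distance of any of sugar_jar, bean_tin from where it was at the start of the episode above 0.03 m or angle between any of sugar_jar, bean_tin's own z axis and vertical above 0.35 rad).
It also fails if it takes over 104 s, if anything falls off the work surface, if the arm or the gripper's body presses on something with over 40 N, if the wrist force passes 120 N, or if a joint passes its speed limit or range.

ROBOT

A 6-joint arm with a two-finger parallel gripper is mounted at the origin on the work surface. World frame = base frame: x ahead of the robot, y to its left, z up, the work surface at z = 0. Lengths are in m, angles in rad, forces in N, time in s.
With the tool pointing down it reaches from about 0.4 to 0.825 m from the base axis. Payload 7 kg.
Tool frame: the origin (TCP) lies at the centre of the arm's flange, where the gripper is bolted on; the fingertips stand 178 mm ahead of it and the grasp point (between the pads) lies 159 mm ahead of it; z points along the fingers, y is the direction in which the jaws open and shut (so a half turn about z gives the same grasp; the last joint's range is limited). The gripper opens to 88 mm and grips with 3 to 60 N. Pads are 19 mm wide; open, the fingers measure 130 mm over their backs; the gripper's body (78 mm by 193 mm) begins 47 mm behind the grasp point.
Start: joints at [1.44, 0.359, 0.012, 0, -1.224, -0.288], TCP at [0.275, 0.617, 0.405] pointing down, gripper open.
Joint ranges: [-3.07, 3.07], [-1.43, 2.12], [-1.02, 1.25], [-3.03, 1.67], [-3.05, -0], [-3.03, 3.03]. Speed limits (rad/s): [2.39, 2.39, 3.01, 3.14, 3.14, 3.14].

INTERFACE

Orientations are given as [roll, pitch, yaw] about the fixed x, y, z axes, in that order (R = Rz(yaw) Ry(pitch) Rx(roll)).
In Python, from station import arm gives the robot as it stands.
- The arm moves only by the shell command python3 -m handwheel 'ROWS' [OPENING] [FORCE]. ROWS is JSON, a list of rows, each a list of 4 numbers: the shift along the world's x, y, z in cm, then the turn about the world's z in rad. In form: [[dx, dy, dz, yaw], ...]. A call has 1 to 20 rows; each row shifts and turns the commanded pose from where the row before left it; what a row does not reach is not made up. A row lasts 1/10 s, in which the tool goes at most 50 mm and 8.59 degrees, less where a joint would pass 70% of its speed; a pose out of reach is approached as far as the arm can. A call is refused whole if a number of a shift passes 5 or a number of a turn 0.15, either way. A call with a gripper value outside its range is refused whole. OPENING is the closure, from 0 (fully open) to 1 (shut), set as the call begins (- or left out, the last holds). The fingers move at their own pace and stop on an object; FORCE is the grip in N (left out, the last holds). Time passes only in rows, so rows that do not move let the fingers close. It gives the time, the measured TCP pose, the force and the opening at its end, in the units of the state.
- arm.get_state(): the state, without advancing time (a new reading comes with each control period).
- arm.grab_frame(name): name is "scene" or "top" or "wrist"; returns a dict with "image" (420x560x3 uint8, red, green, blue), "depth" (420x560 float32, m along the optical axis (not along the pixel's ray), 0 where there is no reading), "vfov" (degrees; the focal length in pixels is half the picture's height over the tangent of half this angle, whatever the lens; pixels are square), "cx", "cy" (the principal point, pixels), "rvec" (rotation vector, rad) and "tvec" (3), from world to camera coordinates, as OpenCV has them. Camera axes: x right, y down, z forward; pixel columns grow to the right and rows downward; lengths in m; the calibration is good to about 2 mm. A picture is of the moment at which its call begins.
- arm.job_done(): hands the job in, once; it reports no verdict.
The state is a dict: "t": time; "q": joint angles; "qd": joint speeds; "joint_efforts": joint torques, N m; "eef_pos": TCP position; "ee_rot": TCP orientation; "force": force on the tool from outside, world axes, zero at the start; "moment": the same for the moment, N m; "width": finger opening in m.
Only numpy, scipy, OpenCV 4.12 (cv2) and the standard library are available. Lean on these libraries where they do the work, as an engineer would, in place of code of your own. Each camera call takes 0.05 s, during which the arm holds its last target.

## Working session

There is one attempt and no reset: what is moved stays moved. The work goes in short steps, Python scripts to look and compute and a shell command to move; the robot and the scene stay as the last step left them, time stands still between calls to the robot, and variables do not carry over. Pictures are saved under pics/ and viewed, and the job is handed in when it is done.

```bash
ls; mkdir -p pics; cat > h.py <<'E'
import numpy as np, cv2
from station import arm
def grab(n):
    f=arm.grab_frame(n); np.save(f'/tmp/{n}.npy',f,allow_pickle=True); return f
def load(n): return np.load(f'/tmp/{n}.npy',allow_pickle=True).item()
def K(f):
    fl=f['image'].shape[0]/2/np.tan(np.radians(f['vfov'])/2); return fl,f['cx'],f['cy']
def px2w(f,u,v,z=None):
    fl,cx,cy=K(f);R=cv2.Rodrigues(np.array(f['rvec'],float))[0];t=np.array(f['tvec'],float).ravel()
    d=np.array([(u-cx)/fl,(v-cy)/fl,1.]);c=-R.T@t;dw=R.T@d
    if z is None:
        s=f['depth'][int(round(v)),int(round(u))]
    else: s=(z-c[2])/dw[2]
    return c+s*dw
def cloud(f):
    fl,cx,cy=K(f);R=cv2.Rodrigues(np.array(f['rvec'],float))[0];t=np.array(f['tvec'],float).ravel()
    v,u=np.mgrid[0:f['depth'].shape[0],0:f['depth'].shape[1]]
    D=f['depth'];P=np.stack([(u-cx)/fl*D,(v-cy)/fl*D,D],-1)
    return (P-t)@R
def save(f,name,crop=None,s=1):
    im=f['image'][:,:,::-1]
    if crop: a,b,c,d=crop; im=im[b:d,a:c]
    im=cv2.resize(im,None,fx=s,fy=s,interpolation=cv2.INTER_CUBIC); cv2.imwrite(f'pics/{name}.png',im)
E
python3 - <<'E'
from h import *
for n in('top','scene','wrist'):
    f=grab(n); save(f,n+'0'); print(n,f['vfov'],f['cx'],f['cy'],f['rvec'],f['tvec'],(f['depth']>0).mean())
print(arm.get_state())
E
```

```text
pics
top 42.2386516617337 275.51064165570045 202.6414172078424 [ 2.13447761 -2.18825211  0.09190014] [0.03348529 0.53414301 1.51795281] 0.9960119047619047
scene 43.582782363583455 274.6174342018339 207.91455703511085 [ 1.2794387   2.04635454 -1.07531406] [ 0.24000771 -0.25162489  1.60502914] 0.9962882653061225
wrist 61.832834037206744 281.6339818772967 212.09250730970842 [-1.60486431  2.47185677  0.38616766] [ 0.6756043  -0.03845397  0.39172841] 0.9958971088435374
{'t': 0.15, 'q': array([ 1.44010953e+00,  3.59222984e-01,  1.12323854e-02, -2.28689332e-04,
       -1.22411441e+00, -2.88096423e-01]), 'qd': array([-0.00121863, -0.00047331,  0.00316573,  0.00242704, -0.00093381,
        0.00055425]), 'joint_efforts': array([-2.38722758e-03, -5.83275175e+01,  2.93290168e+01,  7.00122669e+00,
        8.79504805e-03, -1.15902185e-04]), 'eef_pos': array([0.27443904, 0.61651949, 0.40392595]), 'ee_rot': array([ 3.14027682e+00, -1.65712830e-04, -4.18860954e-01]), 'force': array([-0.49766343,  0.13715561,  1.00559384]), 'moment': array([ 0.0020571 , -0.05754193, -0.02731262]), 'width': 0.08750653207826589}
```

View pics/top0.png

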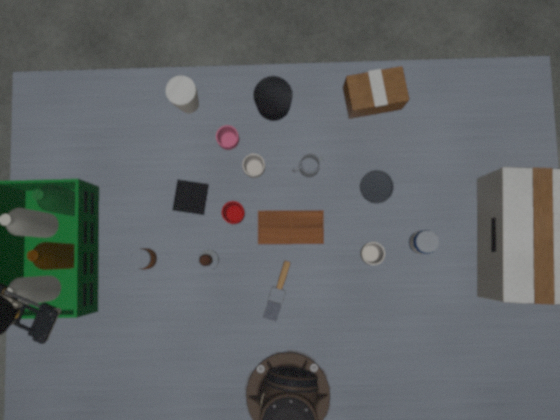

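View pics/scene0.png

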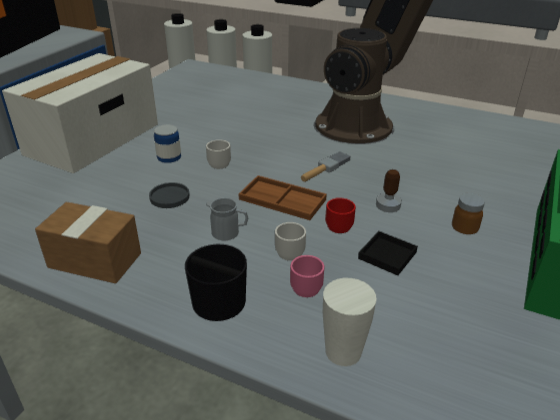

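View pics/wrist0.png

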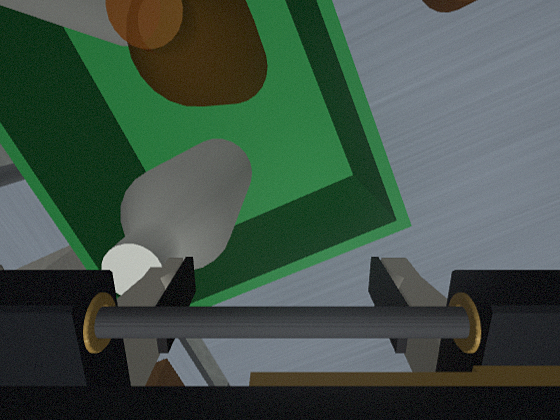

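The top picture shows white cups at about (254,165) and (373,253). The pink (228,138) and red (234,213) ones are look-alikes. The jug is at (309,166), the tamper at (207,260), the cup tray at (291,227), the round tray at (377,187), the seat at (191,197), the jar at (147,259) and the tin at (427,241). I'll enlarge to confirm.

```bash
python3 - <<'E'
from h import *
f=load('top'); save(f,'topc',(120,110,460,300),2.3)
P=cloud(f)
for n,u,v in [('cupA',254,165),('cupB',373,253),('tray',291,227),('jugtray',377,187),('seat',191,197),('jug',309,166),('tamper',206,260),('jar',147,259),('tin',427,241)]:
    print(n,P[v,u].round(4))
E
```

```text
cupA [0.6484 0.0803 0.0061]
cupB [ 0.3858 -0.2535  0.0054]
tray [ 0.466  -0.0223 -0.0006]
jugtray [ 0.5751 -0.2733  0.0033]
seat [0.5604 0.2656 0.    ]
jug [ 0.6412 -0.0791  0.0063]
tamper [0.3774 0.2113 0.0872]
jar [0.384  0.3753 0.0731]
tin [ 0.4142 -0.388   0.0834]
```

View pics/topc.png

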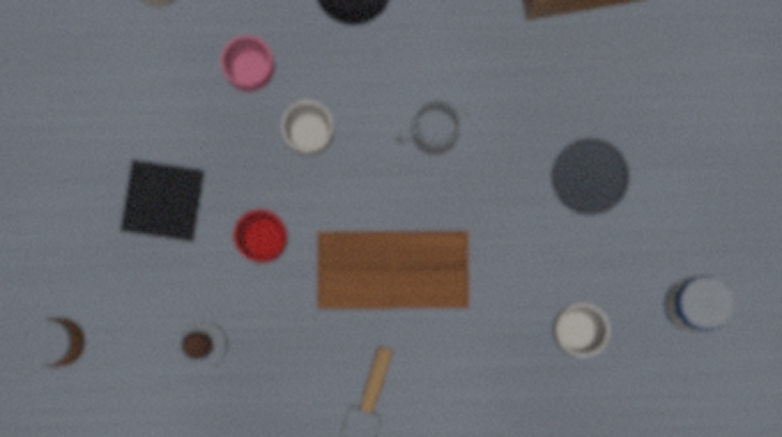

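The crop confirms it: the white cups are at crop (308,127) and (582,330), and the pink (247,63) and red (261,236) ones are left out. Next I'll fit circles and rectangles on the depth cloud.

```bash
python3 - <<'E'
from h import *
f=load('top');P=cloud(f)
def pts(u,v,r,zl,zh):
    q=P[v-r:v+r,u-r:u+r].reshape(-1,3); return q[(q[:,2]>zl)&(q[:,2]<zh)]
for n,u,v,r,zl,zh in [('cupA',254,165,18,.048,.068),('cupB',373,253,18,.048,.068),('jugrim',309,166,22,.064,.085),('jug all',309,166,24,.03,.085),('tamperTop',206,260,14,.075,.1),('tin',427,241,20,.075,.095),('jar',147,259,16,.066,.085),('jugtray',377,187,26,.008,.02),('traywall',291,227,42,.012,.025),('seatwall',191,197,24,.012,.025),('pink',228,138,16,.045,.07),('red',234,213,16,.045,.07)]:
    q=pts(u,v,r,zl,zh)
    if len(q)<5: print(n,len(q)); continue
    xy=(q[:,:2]*1000).astype(np.float32)
    (c,rad)=cv2.minEnclosingCircle(xy); rect=cv2.minAreaRect(xy); print(n,len(q),'circ',np.round(c,1),round(rad,1),'rect',np.round(rect[0],1),np.round(rect[1],1),round(rect[2],1),'z',np.median(q[:,2]).round(4))
# colour-based
im=f['image'].astype(int); hsv=cv2.cvtColor(f['image'],cv2.COLOR_RGB2HSV)
for n,(a,b,c,d),m in [('tray',(250,200,335,252),(im[:,:,0]-im[:,:,2]>25)),('seat',(168,174,214,220),im.sum(2)<150),('jugtray',(355,165,400,208),im.sum(2)<240)]:
    M=np.zeros(m.shape,bool);M[b:d,a:c]=m[b:d,a:c];v,u=np.nonzero(M)
    pw=np.array([px2w(f,x,y,0.016 if n!='jugtray' else .012)[:2]*1000 for x,y in zip(u,v)],np.float32)
    rect=cv2.minAreaRect(pw);print(n,len(u),np.round(rect[0],1),np.round(rect[1],1),rect[2],'mean',pw.mean(0))
E
```

```text
cupA 113 circ [641.7  80.4] 32.3 rect [640.8  80.5] [62.6 61.7] 87.8 z 0.0561
cupB 119 circ [ 385.6 -245.4] 32.0 rect [ 385.6 -245.5] [61.8 60.5] 88.2 z 0.0574
jugrim 120 circ [640.  -73.4] 40.3 rect [638.2 -76.7] [56.  64.3] 61.9 z 0.0726
jug all 219 circ [638.6 -69.6] 44.2 rect [640.6 -72. ] [75.8 57.8] 76.2 z 0.0665
tamperTop 124 circ [379.3 215.3] 17.0 rect [378.8 214.7] [32.7 29.8] 88.4 z 0.0916
tin 417 circ [ 414.1 -387.5] 31.9 rect [ 414.7 -387.7] [60.9 60.3] 44.6 z 0.0845
jar 300 circ [387.9 394.3] 27.9 rect [387.2 393.5] [53.5 49.2] 88.7 z 0.0744
jugtray 248 circ [ 576.1 -273.5] 87.9 rect [ 573.4 -271.1] [143.7 141.3] 85.1 z 0.011
traywall 390 circ [455.2 -21.3] 109.1 rect [431.6 -19.8] [185.9 165. ] 88.5 z 0.0176
seatwall 209 circ [560.3 265.9] 63.6 rect [560.1 266. ] [92.  90.2] 79.9 z 0.0173
pink 138 circ [725.7 153.7] 32.3 rect [725.1 153.3] [62.7 62.6] 16.8 z 0.055
red 118 circ [510.2 140.8] 32.6 rect [509.3 141. ] [62.7 62.6] 80.0 z 0.0564
tray 2157 [465.3 -20.5] [185.2  91.3] 88.59840393066406 mean [465.04266 -19.81088]
seat 878 [559.7 265.1] [87.6 84.9] 80.02642822265625 mean [559.2499  265.06015]
jugtray 834 [ 575.6 -269.1] [91.8 89.7] 88.46296691894531 mean [ 575.67126 -269.4317 ]
```

Everything fits the sizes given: both cups 64 mm across at z≈57, the tray 185x91, the tamper handle 34 mm. I still need the jug's handle direction and the clearance near the start.

```bash
python3 - <<'E'
from h import *
from scipy.optimize import least_squares
f=load('top');P=cloud(f)
print('crate max z near start', P[175:345,0:105,2].max(), [P[v,u].round(3) for u,v in [(30,222),(50,256),(35,288)]])
q=P[140:192,284:336].reshape(-1,3); 
r=q[(q[:,2]>.066)&(q[:,2]<.082)]
g=lambda c:np.hypot(r[:,0]-c[0],r[:,1]-c[1])-c[2]
s=least_squares(g,[.64,-.077,.028],loss='soft_l1',f_scale=.002);print('jug rim',s.x.round(4))
h=q[(q[:,2]>.02)]; d=h[:,:2]-s.x[:2]; rr=np.hypot(*d.T); far=rr>.036
for p,a in zip(h[far],rr[far]): print(p.round(3),a.round(3),np.degrees(np.arctan2(p[1]-s.x[1],p[0]-s.x[0])).round(0))
f=load('scene'); save(f,'jugsc',(190,180,270,250),8)
for z,uv in [(.06,(246,212)),(.04,(247,218))]: print(px2w(f,*uv,z=z))
E
```

```text
crate max z near start 1.5645040490034894 [array([0.486, 0.653, 0.175]), array([0.397, 0.59 , 0.195]), array([0.316, 0.641, 0.164])]
jug rim [ 0.6393 -0.078   0.027 ]
[ 0.378 -0.003  1.565] 0.272 164.0
[ 0.378 -0.003  1.565] 0.272 164.0
[ 0.378 -0.003  1.565] 0.272 164.0
[ 0.378 -0.003  1.565] 0.272 164.0
[ 0.378 -0.003  1.565] 0.272 164.0
[ 0.378 -0.003  1.565] 0.272 164.0
[ 0.657 -0.11   0.074] 0.036 -61.0
[ 0.378 -0.003  1.565] 0.272 164.0
[ 0.378 -0.003  1.565] 0.272 164.0
[ 0.378 -0.003  1.565] 0.272 164.0
[ 0.651 -0.112  0.078] 0.036 -72.0
[ 0.378 -0.003  1.565] 0.272 164.0
[ 0.63  -0.043  0.062] 0.036 105.0
[ 0.629 -0.035  0.054] 0.045 104.0
[ 0.628 -0.037  0.059] 0.042 106.0
[ 0.627 -0.04   0.062] 0.04 108.0
[ 0.626 -0.043  0.067] 0.038 110.0
[ 0.625 -0.032  0.06 ] 0.049 107.0
[ 0.624 -0.034  0.063] 0.046 109.0
[ 0.623 -0.037  0.07 ] 0.044 112.0
[ 0.624 -0.04   0.061] 0.041 111.0
[ 0.624 -0.029  0.05 ] 0.052 108.0
[ 0.623 -0.031  0.056] 0.049 110.0
[ 0.622 -0.034  0.058] 0.047 111.0
[ 0.627 -0.038  0.025] 0.042 106.0
[ 0.628 -0.041  0.024] 0.039 107.0
[ 0.627 -0.043  0.03 ] 0.037 110.0
[ 0.622 -0.029  0.046] 0.052 110.0
[ 0.622 -0.032  0.044] 0.05 111.0
[ 0.622 -0.035  0.04 ] 0.047 111.0
[ 0.624 -0.038  0.03 ] 0.043 111.0
[ 0.624 -0.041  0.025] 0.04 112.0
[ 0.378 -0.003  1.565] 0.272 164.0
[ 0.378 -0.003  1.565] 0.272 164.0
[ 0.378 -0.003  1.565] 0.272 164.0
[ 0.378 -0.003  1.565] 0.272 164.0
[ 0.62352051 -0.03148024  0.06      ]
[ 0.61760753 -0.03291513  0.04      ]
```

View pics/jugsc.png

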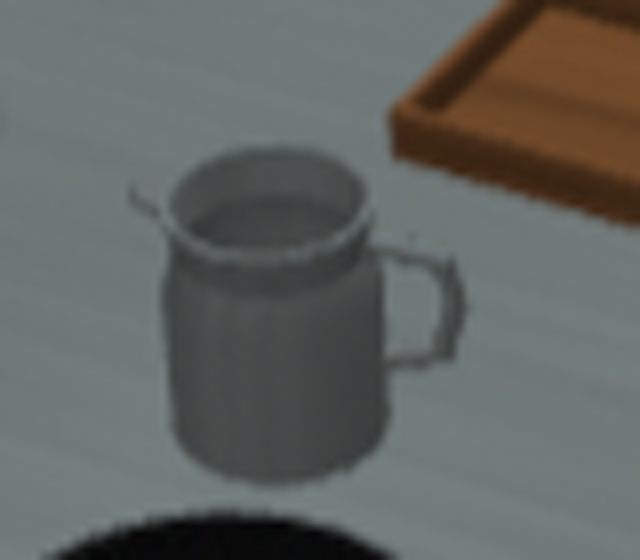

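The jug's handle points to 109° (lip at -71°), so its x is at 19° and the grip yaw is about -1.24. The tamper comes first, starting with a move above it.

```bash
python3 -m handwheel '[[1,-4,0,-0.115],[1,-4,0,-0.115],[1,-4,0,-0.115],[1,-4,0,-0.115],[1,-4,0,-0.115],[1,-4,0,-0.115],[1,-4,0,-0.115],[1,-4,0,-0.115],[1,-4,0,-0.115],[1.4,-4.2,0,-0.115],[0,0,-4,0],[0,0,-4,0]]' 0 30
python3 - <<'E'
from h import *
f=grab('wrist'); save(f,'w1'); s=arm.get_state(); print(s['eef_pos'],s['ee_rot'],s['q'].round(2))
E
```

```text
t: 1.35
eef_pos: [0.3789, 0.2134, 0.3249]
ee_rot: [-3.139, 0.004, -1.572]
force: [0.5, 0.3, -0.8]
width: 0.0875
[0.3769261  0.21198259 0.31818731] [ 3.13621237 -0.00368384 -1.57232547] [ 0.97  0.03 -0.62 -0.   -0.92 -0.97]
```

View pics/w1.png

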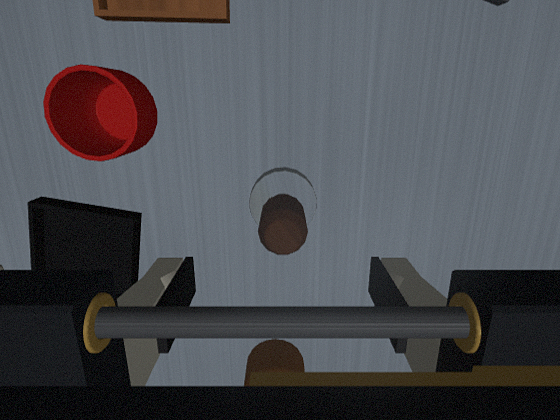

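The wrist view has the tamper's handle top centred at about (283,232) and its base at (283,197), centred between the fingers (150–410). The red cup is at left and the jar is below the frame. I'll check the position.

```bash
python3 - <<'E'
from h import *
f=load('wrist')
print(px2w(f,283,232,z=.088),px2w(f,283,199,z=.016)); P=cloud(f)
q=P[160:260,230:330].reshape(-1,3); q=q[(q[:,2]>.06)&(q[:,2]<.1)]; print(np.ptp(q,0), cv2.minEnclosingCircle((q[:,:2]*1000).astype(np.float32)), q[:,2].max())
b=P[160:215,230:330].reshape(-1,3); b=b[(b[:,2]>.01)&(b[:,2]<.022)]; print(cv2.minEnclosingCircle((b[:,:2]*1000).astype(np.float32)))
E
```

```text
[0.37906431 0.21585971 0.088     ] [0.37900516 0.21364247 0.016     ]
[0.03312363 0.03155289 0.03670133] ((379.6641845703125, 217.052978515625), 16.903364181518555) 0.0968141713877071
((379.6468811035156, 216.87295532226562), 28.634017944335938)
```

```bash
python3 -m handwheel '[[0,0.1,-3,0],[0,0,-3,0],[0,0,-2.1,0],[0,0,-1,0],[0,0,-1,0],[0,0,0,0]]' 0 30 && python3 -m handwheel '[[0,0,0,0],[0,0,0,0],[0,0,0,0],[0,0,0,0],[0,0,0,0],[0,0,0,0]]' 0.8 30
```

```text
t: 2.0
eef_pos: [0.3785, 0.2158, 0.2233]
ee_rot: [3.141, -0.001, -1.569]
force: [-0.1, -0.2, 0.3]
width: 0.0879
t: 2.6
eef_pos: [0.3785, 0.2156, 0.2238]
ee_rot: [-3.141, 0.0, -1.569]
force: [0.5, 0.1, 1.0]
width: 0.0449
```

```bash
python3 -m handwheel '[[0,0,0,0],[0,0,0,0],[0,0,0,0],[0,0,0,0]]' && python3 -m handwheel '[[0,0,1,0],[0,0,2,0],[0,0,2,0],[0,0,2,0],[0,0,1,0],[0,0,0,0]]'
```

```text
t: 3.0
eef_pos: [0.3786, 0.2157, 0.2237]
ee_rot: [-3.141, 0.0, -1.569]
force: [1.5, 0.3, 0.2]
width: 0.033
t: 3.6
eef_pos: [0.3786, 0.2158, 0.3049]
ee_rot: [-3.14, 0.002, -1.569]
force: [0.4, 0.5, -4.7]
width: 0.0334
```

```bash
python3 -m handwheel '[[3,0.8,0,0],[3,0.8,0,0],[3,0.8,0,0],[3,0.9,0,0],[3,0.9,0,0],[3.1,0.8,0,0],[0,0,0,0],[0,0,-2,0],[0,0,-2,0],[0,0,-1,0],[0,0,0,0]]'
python3 - <<'E'
from h import *
f=grab('scene'); save(f,'s1',(340,170,460,290),5); f=grab('top')
E
```

```text
t: 4.7
eef_pos: [0.5585, 0.265, 0.2511]
ee_rot: [3.138, -0.003, -1.569]
force: [-1.0, 0.5, -3.2]
width: 0.033
```

View pics/s1.png

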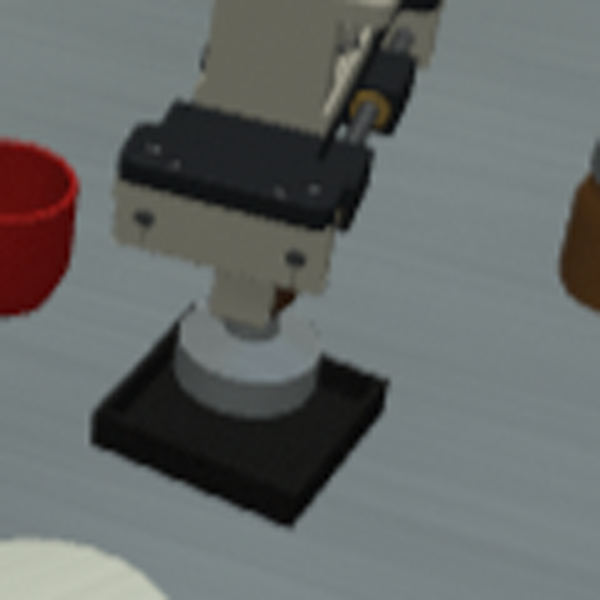

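The tamper hangs upright over the seat, with its base at crop (248,365) about 2.3 cm above the floor. Lowering it now.

```bash
python3 -m handwheel '[[0,0,-1,0],[0,0,-0.7,0],[0,0,-0.4,0],[0,0,-0.1,0],[0,0,-0.1,0],[0,0,-0.1,0],[0,0,0,0],[0,0,0,0]]'
```

```text
t: 5.6
eef_pos: [0.5596, 0.2657, 0.2298]
ee_rot: [-3.141, 0.0, -1.569]
force: [0.9, -0.6, -4.0]
width: 0.0328
```

```bash
python3 -m handwheel '[[0,0,-0.1,0],[0,0,-0.1,0],[0,0,0,0],[0,0,0,0]]'; python3 -m handwheel '[[0,0,-0.1,0],[0,0,0,0],[0,0,0,0]]'
```

```text
t: 6.0
eef_pos: [0.5596, 0.2657, 0.2278]
ee_rot: [-3.141, 0.0, -1.569]
force: [-0.1, 0.7, -2.4]
width: 0.0332
t: 6.3
eef_pos: [0.5596, 0.2657, 0.2277]
ee_rot: [-3.141, 0.0, -1.568]
force: [-1.7, -0.2, 4.6]
width: 0.033
```

Contact: the force went from -4 to +4.6 N. Next I open and rise.

```bash
python3 -m handwheel '[[0,0,0,0],[0,0,0,0],[0,0,0,0],[0,0,0,0],[0,0,0,0],[0,0,0,0],[0,0,1,0],[0,0,2,0],[0,0,3,0],[0,0,4,0],[0,0,2,0]]' 0 30
python3 - <<'E'
from h import *
f=grab('wrist'); save(f,'w2')
P=cloud(f); 
q=P[100:330].reshape(-1,3); q=q[(q[:,2]>.085)&(q[:,2]<.102)&(abs(q[:,0]-.56)<.04)&(abs(q[:,1]-.265)<.05)]; print(len(q),cv2.minEnclosingCircle((q[:,:2]*1000).astype(np.float32)),q[:,2].max())
E
```

```text
t: 7.4
eef_pos: [0.5601, 0.2659, 0.3512]
ee_rot: [-3.138, 0.002, -1.568]
force: [0.5, -0.7, 1.0]
width: 0.0876
1572 ((560.2169799804688, 267.060791015625), 16.719785690307617) 0.10028383158984676
```

View pics/w2.png

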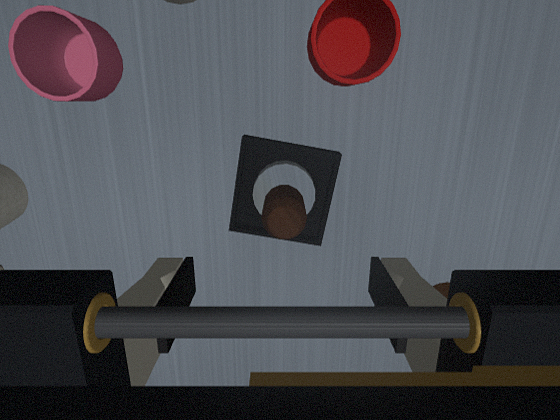

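The tamper (base centre (285,192), handle top (285,221)) stands centred in the seat. Now cup A at (641,80.5): a picture above it, then down.

```bash
python3 -m handwheel '[[1.6,-3.7,0,0],[1.6,-3.7,0,0],[1.6,-3.7,0,0],[1.6,-3.7,0,0],[1.7,-3.7,0,0],[0,0,-3,0],[0,0,0,0]]' 0 30
python3 - <<'E'
from h import *
f=grab('wrist'); save(f,'w3'); print(arm.get_state()['eef_pos'])
P=cloud(f); 
q=P[60:330].reshape(-1,3); q=q[(q[:,2]>.05)&(q[:,2]<.064)&(abs(q[:,0]-.641)<.042)&(abs(q[:,1]-.08)<.045)]; print(len(q),cv2.minEnclosingCircle((q[:,:2]*1000).astype(np.float32)),np.median(q[:,2]))
E
```

```text
t: 8.15
eef_pos: [0.6394, 0.079, 0.3135]
ee_rot: [3.136, -0.001, -1.572]
force: [-0.8, -0.2, -1.2]
width: 0.0877
[0.63985916 0.07991167 0.31534969]
1879 ((642.8080444335938, 81.26582336425781), 32.11751174926758) 0.05792516946838638
```

View pics/w3.png

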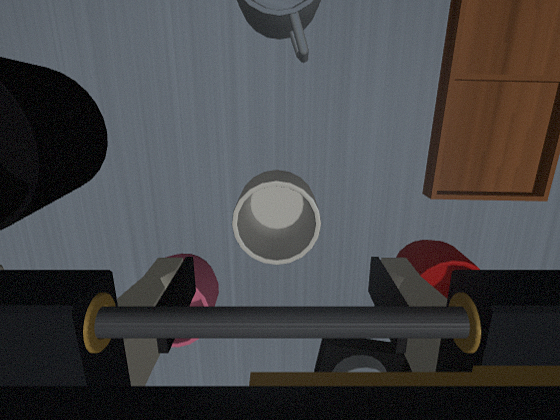

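Cup A's rim is centred at (276,222), between the fingers. The fit gives (642.5,81). I'll check the bucket's clearance before going down.

```bash
python3 - <<'E'
from h import *
f=load('top'); P=np.concatenate([cloud(f).reshape(-1,3),cloud(load('scene')).reshape(-1,3)])
q=cloud(grab('wrist')).reshape(-1,3)
for n,A in(('ts',P),('w',q)):
  m=(A[:,2]>.03)&(A[:,2]<.2)&(A[:,0]>.69)&(abs(A[:,1]-.02)<.09); print(n,m.sum(),A[m].min(0).round(3),A[m].max(0).round(3))
E
python3 -m handwheel '[[0.1,0,-4,0],[0,0,-3,0],[0,0,-2.5,0],[0,0,-1.5,0],[0,0,-0.6,0],[0,0,0,0],[0,0,0,0]]'
```

```text
ts 4019 [ 0.774 -0.036  0.03 ] [0.885 0.075 0.102]
w 10236 [ 0.69 -0.03  0.03] [0.857 0.077 0.184]
t: 8.95
eef_pos: [0.6421, 0.0811, 0.2022]
ee_rot: [-3.14, 0.001, -1.568]
force: [-0.3, -0.4, 0.8]
width: 0.0872
```

```bash
python3 -m handwheel '[[0,0,0,0],[0,0,0,0],[0,0,0,0],[0,0,0,0],[0,0,0,0],[0,0,0,0],[0,0,0,0]]' 0.8 20 && python3 -m handwheel '[[0,0,1,0],[0,0,2,0],[0,0,2,0],[0,0,1,0],[0,0,0,0]]'
```

```text
t: 9.65
eef_pos: [0.6416, 0.0806, 0.201]
ee_rot: [-3.141, -0.0, -1.569]
force: [-0.8, -0.3, 5.0]
width: 0.0624
t: 10.15
eef_pos: [0.6419, 0.0808, 0.2623]
ee_rot: [-3.139, 0.001, -1.569]
force: [1.1, -0.5, -0.8]
width: 0.0624
```

```bash
python3 -m handwheel '[[-3.5,-1.1,0,0],[-3.5,-1.1,0,0],[-3.5,-1.1,0,0],[-3.5,-1.1,0,0],[-3.6,-1.1,0,0],[0,0,0,0],[0,0,-1.5,0],[0,0,-1.5,0],[0,0,-1,0],[0,0,-0.5,0],[0,0,-0.3,0],[0,0,-0.2,0],[0,0,-0.2,0],[0,0,0,0],[0,0,0,0]]'
python3 - <<'E'
from h import *
f=grab('scene'); save(f,'s2',(210,130,340,240),5)
E
```

```text
t: 11.65
eef_pos: [0.4656, 0.0257, 0.2089]
ee_rot: [-3.141, 0.0, -1.569]
force: [-0.2, 0.6, -0.4]
width: 0.0623
```

View pics/s2.png

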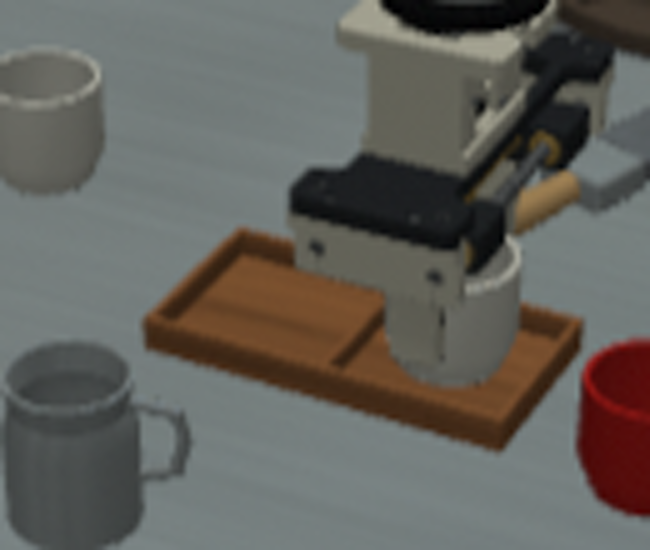

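The cup (crop (455,320)) hangs just above the floor of its bay, clear of the walls. I'll lower it to contact.

```bash
python3 -m handwheel '[[0,0,-0.1,0],[0,0,-0.1,0],[0,0,-0.1,0],[0,0,0,0],[0,0,0,0]]';python3 -m handwheel '[[0,0,-0.1,0],[0,0,0,0],[0,0,0,0]]'
```

```text
t: 12.2
eef_pos: [0.4655, 0.0256, 0.2056]
ee_rot: [3.141, -0.0, -1.569]
force: [0.2, -0.5, -1.9]
width: 0.062
t: 12.5
eef_pos: [0.4656, 0.0257, 0.205]
ee_rot: [-3.141, -0.0, -1.569]
force: [-1.7, 0.2, 5.5]
width: 0.0622
```

```bash
python3 -m handwheel '[[0,0,0,0],[0,0,0,0],[0,0,0,0],[0,0,0,0],[0,0,1,0],[0,0,3,0],[0,0,4,0],[0,0,3,0],[2,-1,0,0.11],[4,-2.3,0,0.11],[4,-2.3,0,0.11],[4,-2.3,0,0],[3.4,-2.4,0,0],[0,0,0,0]]' 0 20
python3 - <<'E'
from h import *
f=grab('wrist'); save(f,'w4'); print(arm.get_state()['eef_pos'])
from scipy.optimize import least_squares
P=cloud(f); 
q=P[60:330].reshape(-1,3); q=q[(abs(q[:,0]-.639)<.06)&(abs(q[:,1]+.077)<.06)]
r=q[(q[:,2]>.07)&(q[:,2]<.08)]
s=least_squares(lambda c:np.hypot(r[:,0]-c[0],r[:,1]-c[1])-c[2],[.64,-.077,.028],loss='soft_l1',f_scale=.001);print(len(r),s.x)
h=q[(q[:,2]>.02)&(q[:,2]<.07)];d=h[:,:2]-s.x[:2];m=np.hypot(*d.T)>.042;print(m.sum(),np.degrees(np.arctan2(*d[m].mean(0)[::-1])))
E
```

```text
t: 13.9
eef_pos: [0.6426, -0.0799, 0.3142]
ee_rot: [3.141, -0.001, -1.241]
force: [-0.3, 0.6, -0.8]
width: 0.0879
[ 0.64076905 -0.07892708  0.31406548]
1634 [ 0.64063216 -0.07794735  0.02704455]
67 109.01758418671139
```

View pics/w4.png

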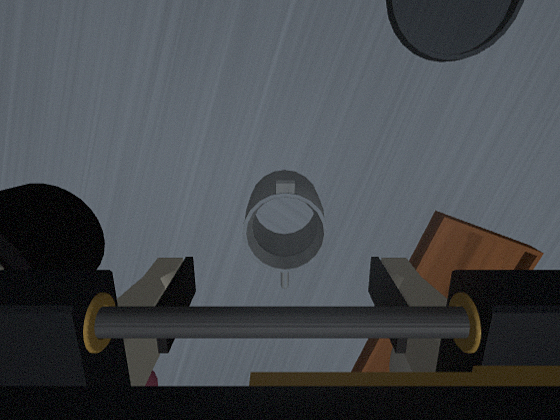

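The jug is at (640.5,-78), its rim centred at (285,230) and its handle toward the bottom at (284,280), aligned with the jaws. Descending to grip the belly.

```bash
python3 -m handwheel '[[0,0.1,-4,0],[0,0,-3,0],[0,0,-2.5,0],[0,0,-1.5,0],[0,0,-0.7,0],[0,0,-0.4,0],[0,0,0,0]]' 0 20 && python3 -m handwheel '[[0,0,0,0],[0,0,0,0],[0,0,0,0],[0,0,0,0],[0,0,0,0],[0,0,0,0],[0,0,0,0]]' 0.8 20 && python3 -m handwheel '[[0,0,1,0],[0,0,2,0],[0,0,2,0],[0,0,1,0],[0,0,0,0]]'
```

```text
t: 14.65
eef_pos: [0.6397, -0.0762, 0.1943]
ee_rot: [-3.141, -0.0, -1.238]
force: [0.5, -0.1, 0.4]
width: 0.0878
t: 15.35
eef_pos: [0.6395, -0.0764, 0.194]
ee_rot: [-3.141, -0.0, -1.239]
force: [-1.7, 0.4, 4.7]
width: 0.0583
t: 15.85
eef_pos: [0.64, -0.0763, 0.2554]
ee_rot: [-3.139, -0.001, -1.239]
force: [-0.0, -0.2, -1.5]
width: 0.0582
```

```bash
python3 -m handwheel '[[-1.2,-3.8,0,0],[-1.3,-3.8,0,0],[-1.3,-3.9,0,0],[-1.3,-3.9,0,0],[-1.3,-3.8,0,0],[0,0,0,0],[0,0,-1.5,0],[0,0,-1.5,0],[0,0,-1,0],[0,0,-0.5,0],[0,0,-0.3,0],[0,0,-0.2,0],[0,0,0,0],[0,0,0,0]]'
python3 - <<'E'
from h import *
f=grab('scene'); save(f,'s3',(120,120,240,230),5)
E
```

```text
t: 17.25
eef_pos: [0.5757, -0.2683, 0.2041]
ee_rot: [-3.141, -0.0, -1.239]
force: [1.0, 0.5, 0.1]
width: 0.0583
```

View pics/s3.png

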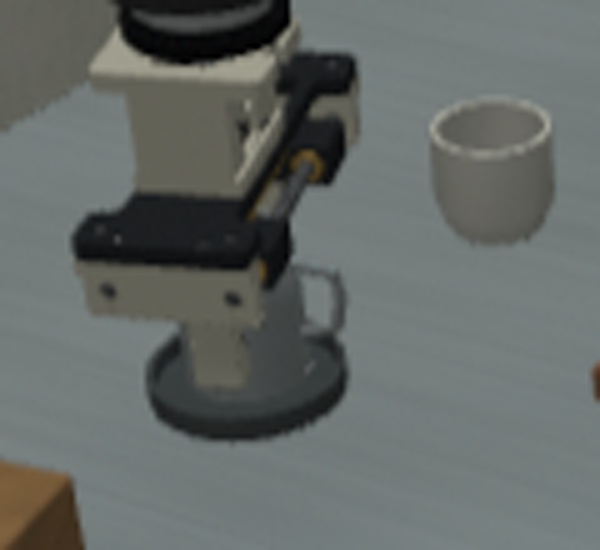

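The jug (crop (250,340)) is over the round tray, about 6 mm up. Lowering to contact.

```bash
python3 -m handwheel '[[0,0,-0.2,0],[0,0,-0.2,0],[0,0,-0.1,0],[0,0,-0.1,0],[0,0,0,0],[0,0,0,0]]';python3 -m handwheel '[[0,0,-0.1,0],[0,0,0,0],[0,0,0,0]]'
```

```text
t: 17.9
eef_pos: [0.5754, -0.2684, 0.198]
ee_rot: [3.142, -0.0, -1.239]
force: [-2.5, 1.1, 3.3]
width: 0.0583
t: 18.2
eef_pos: [0.5754, -0.2683, 0.198]
ee_rot: [-3.141, -0.0, -1.238]
force: [-4.2, 3.2, 11.1]
width: 0.0584
```

```bash
python3 -m handwheel '[[0,0,0.1,0],[0,0,0,0],[0,0,0,0],[0,0,0,0],[0,0,0,0],[0,0,1,0],[0,0,3,0],[0,0,4,0],[0,0,3,0],[0,0,0,0]]' 0 20
python3 - <<'E'
from h import *
from scipy.optimize import least_squares
f=grab('wrist'); save(f,'w5')
P=cloud(f); q=P[60:330].reshape(-1,3); q=q[(abs(q[:,0]-.576)<.07)&(abs(q[:,1]+.269)<.07)]
for a,b,r0 in((.075,.083,.027),(.012,.017,.046)):
  r=q[(q[:,2]>a)&(q[:,2]<b)]
  s=least_squares(lambda c:np.hypot(r[:,0]-c[0],r[:,1]-c[1])-c[2],[.576,-.27,r0],loss='soft_l1',f_scale=.001);print(len(r),s.x,np.median(r[:,2]))
E
python3 -m handwheel '[[-3.8,0.4,0,-0.11],[-3.8,0.4,0,-0.11],[-3.8,0.5,0,-0.11],[-3.8,0.5,0,0],[-3.8,0.5,0,0],[0,0,0,0]]'
python3 - <<'E'
from h import *
from scipy.optimize import least_squares
f=grab('wrist'); save(f,'w6'); print(arm.get_state()['eef_pos'])
P=cloud(f); q=P[60:330].reshape(-1,3); q=q[(abs(q[:,0]-.386)<.07)&(abs(q[:,1]+.245)<.07)&(q[:,2]>.054)&(q[:,2]<.064)]
print(len(q),cv2.minEnclosingCircle((q[:,:2]*1000).astype(np.float32)),np.median(q[:,2]))
E
```

```text
t: 19.2
eef_pos: [0.5769, -0.2688, 0.3138]
ee_rot: [-3.134, -0.005, -1.238]
force: [0.5, 1.1, 0.5]
width: 0.0877
1608 [ 0.57673961 -0.26965042  0.02714475] 0.07816639762340352
1408 [ 0.57794046 -0.27065301  0.04479132] 0.014317484800912977
t: 19.85
eef_pos: [0.3807, -0.2447, 0.307]
ee_rot: [3.139, 0.002, -1.57]
force: [1.4, -0.4, 1.5]
width: 0.0874
[ 0.38318212 -0.24509141  0.30758256]
1684 ((385.9461975097656, -244.54501342773438), 32.0262336730957) 0.05811992170740078
```

View pics/w5.png

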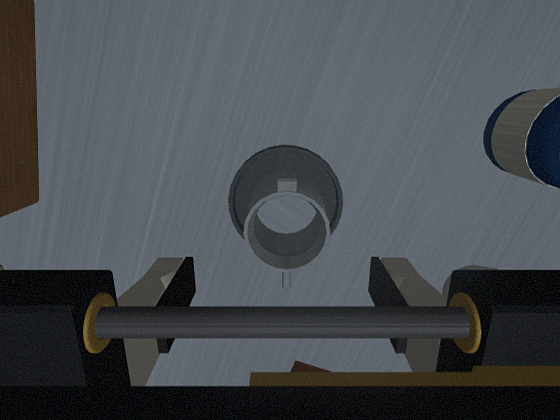

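View pics/w6.png

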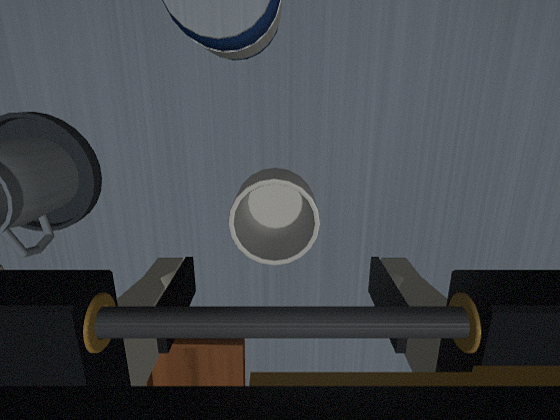

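The jug stands about 2 mm from the round tray's centre, rim at (287,230). Cup B's rim is at (275,222), which gives (386,-245). Descending.

```bash
python3 -m handwheel '[[0,0,-3,0],[0,0,-3,0],[0,0,-2.5,0],[0,0,-1.3,0],[0,0,-0.6,0],[0,0,-0.3,0],[0,0,0,0]]' 0 20 && python3 -m handwheel '[[0,0,0,0],[0,0,0,0],[0,0,0,0],[0,0,0,0],[0,0,0,0],[0,0,0,0],[0,0,0,0]]' 0.8 20 && python3 -m handwheel '[[0,0,1,0],[0,0,2,0],[0,0,2,0],[0,0,1,0],[0,0,0,0]]'
```

```text
t: 20.6
eef_pos: [0.3859, -0.2454, 0.2006]
ee_rot: [3.141, -0.0, -1.569]
force: [-0.3, -0.4, -0.2]
width: 0.0873
t: 21.3
eef_pos: [0.3856, -0.2454, 0.2011]
ee_rot: [-3.141, -0.0, -1.569]
force: [-0.9, 1.2, 5.3]
width: 0.0624
t: 21.8
eef_pos: [0.3859, -0.2454, 0.2621]
ee_rot: [-3.139, -0.0, -1.569]
force: [0.1, 0.4, -1.3]
width: 0.0623
```

```bash
python3 -m handwheel '[[1.6,3.6,0,0],[1.6,3.6,0,0],[1.6,3.6,0,0],[1.6,3.6,0,0],[1.4,3.5,0,0],[0,0,0,0],[0,0,-1.5,0],[0,0,-1.5,0],[0,0,-1,0],[0,0,-0.5,0],[0,0,-0.3,0],[0,0,-0.2,0],[0,0,-0.2,0],[0,0,0,0],[0,0,0,0]]'
python3 - <<'E'
from h import *
f=grab('scene'); save(f,'s4',(210,130,340,240),5)
E
```

```text
t: 23.3
eef_pos: [0.4636, -0.0664, 0.2089]
ee_rot: [-3.141, 0.0, -1.569]
force: [-0.4, -0.8, -0.9]
width: 0.0621
```

View pics/s4.png

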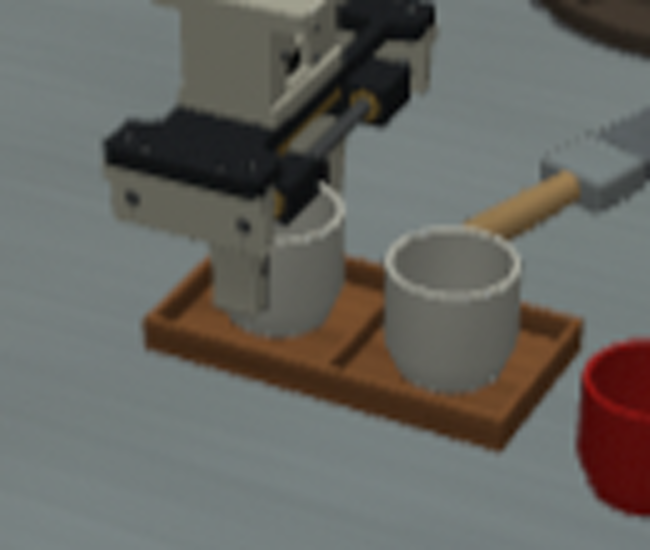

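Cup A stands flat in its bay at crop (455,310). Cup B (crop (280,265)) hovers about 4 mm above its own bay. Lowering it and letting go.

```bash
python3 -m handwheel '[[0,0,-0.1,0],[0,0,-0.1,0],[0,0,-0.1,0],[0,0,-0.1,0],[0,0,0,0],[0,0,0,0],[0,0,0,0]]'
```

```text
t: 24.05
eef_pos: [0.4635, -0.0663, 0.2051]
ee_rot: [-3.141, -0.0, -1.569]
force: [-2.2, 0.8, 6.6]
width: 0.0619
```

```bash
python3 -m handwheel '[[0,0,0,0],[0,0,0,0],[0,0,0,0],[0,0,0,0],[0,0,0,0],[0,0,1,0],[0,0,3,0],[0,0,4,0],[0,0,4,0],[0,0,4,0],[0,0,3,0],[0,3,0,0],[0,3,0,0],[0,3,0,0],[0,3,0,0],[0,0,0,0],[0,0,0,0],[0,0,0,0]]' 0 20
python3 - <<'E'
from h import *
from scipy.optimize import least_squares
from scipy.ndimage import label
for n in('wrist','scene','top'): f=grab(n); save(f,n+'9',None,1)
f=load('wrist');P=cloud(f)
def fit(n,f,c,a,b,r0):
  q=cloud(f).reshape(-1,3);q=q[(abs(q[:,0]-c[0])<.042)&(abs(q[:,1]-c[1])<.042)&(q[:,2]>a)&(q[:,2]<b)]
  if len(q)<10: print(n,'few',len(q));return
  s=least_squares(lambda p:np.hypot(q[:,0]-p[0],q[:,1]-p[1])-p[2],[*c,r0],loss='soft_l1',f_scale=.001);print(n,len(q),s.x.round(4),'z med/ptp',np.median(q[:,2]).round(4),np.percentile(q[:,2],[5,95]).round(4))
fit('cupA w',f,(.466,.026),.056,.07,.03);fit('cupB w',f,(.464,-.066),.056,.07,.03)
t=load('top')
fit('cupA t',t,(.466,.026),.05,.07,.03);fit('cupB t',t,(.464,-.066),.05,.07,.03);fit('jug t',t,(.577,-.27),.068,.085,.027)
fit('tamper t',t,(.56,.266),.08,.105,.012);fit('jar t',t,(.388,.393),.066,.085,.027);fit('tin t',t,(.414,-.388),.075,.095,.03)
E
```

```text
t: 25.85
eef_pos: [0.4633, 0.0532, 0.395]
ee_rot: [-3.142, -0.0, -1.569]
force: [-0.2, 0.8, 0.2]
width: 0.0874
cupA w 1032 [0.4661 0.0261 0.0295] z med/ptp 0.0622 [0.0583 0.0634]
cupB w 1326 [ 0.464  -0.0647  0.0295] z med/ptp 0.0622 [0.0584 0.0635]
cupA t 41 [0.465  0.0246 0.0292] z med/ptp 0.0624 [0.0559 0.0662]
cupB t 108 [ 0.4633 -0.0662  0.0297] z med/ptp 0.0608 [0.0543 0.0668]
jug t 118 [ 0.5761 -0.2694  0.0268] z med/ptp 0.0757 [0.0688 0.0818]
tamper t 121 [0.5588 0.2642 0.012 ] z med/ptp 0.0954 [0.0844 0.103 ]
jar t 16 [0.3574 0.3791 0.0567] z med/ptp 0.0743 [0.0709 0.0772]
tin t 427 [ 0.4137 -0.3866  0.0223] z med/ptp 0.0843 [0.0775 0.0896]
```

View pics/wrist9.png

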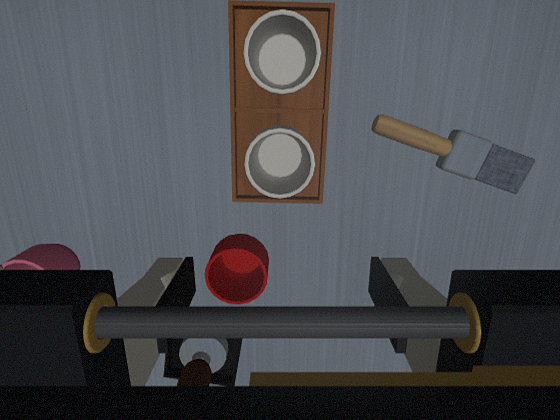

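View pics/scene9.png

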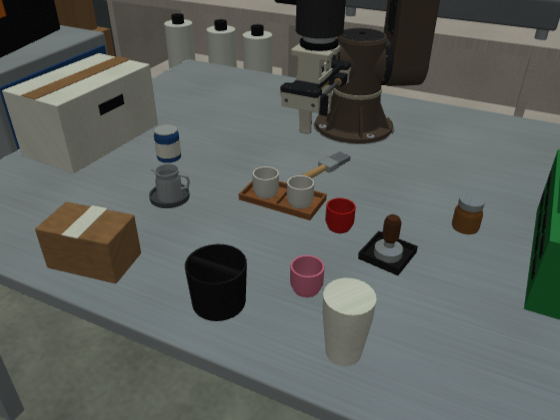

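View pics/top9.png

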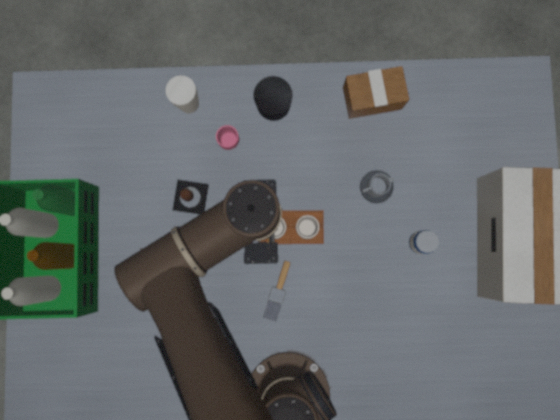

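Everything stands in its place. The jar is hidden by the arm in the top view but unchanged at (468,214) in the scene view, and the tin is at (167,143) as before. Handing in.

```bash
python3 -c "
from station import arm
print(arm.job_done())"
```

```text
the job is handed in; nothing more can be done
None
```

I put all four things away and handed the job in at about 26 s of the 104 s. Each was lowered onto the floor of its place until the force showed contact, then released, with a gap between it and the open gripper. Handing in reports no verdict.

| Thing | Place | Last check |
|---|---|---|
| Cup A | Cup tray, one bay | about 1 mm from the bay centre, rim at 62 mm (58 mm cup on the 4 mm floor) |
| Cup B | Cup tray, other bay | about 2 mm from the bay centre, rim at 62 mm |
| Jug | Round steel tray | about 2 mm from the centre, rim about 78 mm up (74 mm jug on the 4 mm floor) |
| Tamper | Rubber seat | base down, within about 2 mm of the centre each way |

- **Bystanders:** The bean tin measured within about 1 mm of its starting place. The sugar jar's last depth fit failed because the arm hid it from the top camera. In the scene picture it still stood upright where it began. I did not touch the pink and red look-alike cups.
- **Fits that disagreed:** The tin's last fitted radius was wrong because it fits the whole top, not the edge. Its centre agreed with the first measurement.

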